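# Sweep the wood scraps into the scrap pan

### The arm

A 6-joint arm with a two-finger parallel gripper is mounted at the origin on a cart in front of the work surface, level with it; the furniture and walls round the work are solid. World frame = base frame: x ahead of the robot, y to its left, z up, the work surface at z = 0. Lengths are in m, angles in rad, forces in N, time in s.
With the tool pointing down it reaches from about 0.375 to 0.9 m from the base axis. Payload 3.1 kg.
Tool frame: the origin (TCP) lies between the finger pads; the fingertips stand 22 mm ahead of it and the grasp point (between the pads) lies 3 mm ahead of it; z points along the fingers, y is the direction in which the jaws open and shut (so a half turn about z gives the same grasp; the last joint's range is limited). The gripper opens to 85 mm and grips with 20 to 120 N. Pads are 22 mm wide; open, the fingers measure 114 mm over their backs; the gripper's body (76 mm by 85 mm) begins 54 mm behind the grasp point. The pads swing forward as they close: fully open they stand 13 mm farther back than shut.
Start: joints at [0.986, 0.527, 1.433, -0, 1.181, -0.178], TCP at [0.247, 0.574, 0.253] pointing down, gripper open.
Joint ranges: [-3.08, 3.08], [-0.75, 2.2], [0.22, 2.44], [-1.43, 4.57], [0, 2.65], [-2.85, 2.85]. Speed limits (rad/s): [2.79, 2.79, 3.14, 3.14, 3.14, 3.14].

### API

Orientations are given as a unit quaternion [x, y, z, w].
In Python, from station import status, snapshot, manip gives the robot as it stands.
- The arm moves only by the tool move_arm, never from a script. Its argument "plan" is a list that holds one entry, the list of rows, each a list of 7 numbers: the turn, a rotation vector about the tool's x, y, z scaled (see below), then the shift along the tool's x, y, z scaled (see below), then the closure, from 0 (fully open) to 1 (shut). A call has exactly 8 rows; each row is the pose to reach, as a shift and turn from the pose commanded when the call began, along the tool's axes at that moment; what a row does not reach only later rows make up. The controller multiplies each number of a shift by 100 mm and each number of a turn by pi/4 rad. A row lasts 1/8 s, in which the tool goes at most 62.5 mm and 10.7 degrees, less where a joint would pass 70% of its speed; a pose out of reach is approached as far as the arm can. A call with a number of a shift or a turn outside -1 to 1 is refused whole. A call with a gripper value outside its range is refused whole. The fingers move at their own pace and stop on an object; "force" is the grip in N (left out, the last holds). Time passes only in rows, so rows that repeat a pose let the fingers close, or fill a call up. It gives the time, the measured TCP pose, the force and the opening at its end, in the units of the state.
- status.sense(): the state, without advancing time (a new reading comes with each control period).
- snapshot(name): name is "scene" or "top"; returns a dict with "img" (420x560x3 uint8, red, green, blue), "depth" (420x560 float32, m along the optical axis (not along the pixel's ray), 0 where there is no reading), "mtx" (3x3 intrinsics, pixels), "T" (4x4, takes a point from camera to world coordinates). Camera axes: x right, y up, looking along -z (the intrinsics and any distortion apply to the point x, -y, -z); pixel columns grow to the right and rows downward; lengths in m; the calibration is good to about 2 mm. A picture is of the moment at which its call begins.
- manip.sign_off(): hands the job in, once; it reports no verdict.
The state is a dict: "t": time; "q": joint angles; "qd": joint speeds; "tau": joint torques, N m; "tcp_pos": TCP position; "tool_rot": TCP orientation; "force": force on the tool from outside, world axes, zero at the start; "ft_torque": the same for the moment, N m; "finger_gap": opening from 0.0 (shut) to 1.0 (fully open).
Only numpy, scipy, OpenCV 4.12 (cv2) and the standard library are available. Lean on these libraries where they do the work, as an engineer would, in place of code of your own. Each camera call takes 0.05 s, during which the arm holds its last target. There are 200 camera calls.

### The job

Sweep the three wood scraps on the bench (the flat offcut, the thick offcut and the wood knot) along the bench top and over the sloping lip into the open-fronted scrap pan with your fingers, until each lies on the pan's floor with no more than an edge still over the lip. Push them only: do not pick up or lift any of them. Leave the wax jar, the sanding block and the tape measure where they are; the fine wood shavings may stay.

Things in the scene. Friction and masses are not known exactly. Their poses are not given: they have to be found in the camera images.
- scrap_pan: Aluminium scrap pan screwed to the bench, inside 220 mm wide, 170 mm deep; 3 mm walls, 31 mm high, on three sides, open mouth toward the robot's right (within 0.3 rad). Origin: middle of the mouth's front edge, at bench height; y points straight into the pan (back wall at y = 170 mm), x along the mouth (side walls at -110 and +110 mm), z up.
- pan_floor (a point): Middle of the pan's floor, on its upper face, 95 mm in from the mouth's front edge; axes as the pan. The floor lies 3 mm above the bench; at the mouth a lip slopes up to it from the bench over the first 20 mm. Fixing ears stick out 18 mm from the outside of the side walls.
- flat_offcut_mid (a point): Flat brown rectangular wood offcut, 35 x 55 mm, 20 mm high, 17 to 34 g, loose on the bench. Point at its centre, half-way up; its x axis runs along the short side, y along the long side, z up.
- thick_offcut_mid (a point): Thicker brown rectangular wood offcut, 40 x 62 mm, 28 mm high, 30 to 60 g, loose on the bench. Point at its centre, half-way up; its x axis runs along the short side, y along the long side, z up.
- wood_knot_mid (a point): Irregular rounded dark brown wood knot, 32 x 40 mm, 19 mm high, 20 to 42 g, loose on the bench. Point at its centre, half-way up; its x axis runs along the short side, y along the long side, z up.
- wax_jar: Round white wax jar, 69 mm across, 41 mm high, loose, to be left alone. Origin: centre of its underside.
- sanding_block: Hand sanding block with a white oval grip on a dark sole, 62 x 105 mm, 42 mm high, loose, to be left alone. Origin: centre of its underside; y along its length.
- measure: Yellow and black tape measure, 39 x 86 mm, 61 mm high, loose, near the front edge of the bench, to be left alone. Origin: centre of its underside; y along its length.
Things that resemble listed ones, but are neither listed nor needed, are in the scene too. What is shaped like the part that bears wood_knot_mid but blue is not meant.

How it is judged:
By the outcome, as a careful person would: the job done as asked, in the order asked, and still so for the second after the job is handed in, with the robot touching nothing.
It also fails if it takes over 64 s, if anything falls off the work surface, if the arm or the gripper's body presses on something with over 40 N, if the wrist force passes 120 N, or if a joint passes its speed limit or range.

## Working session

There is one attempt and no reset: what is moved stays moved. The work goes in short steps, Python scripts to look and compute and a tool call to move; the robot and the scene stay as the last step left them, time stands still between calls to the robot, and variables do not carry over. Pictures are saved under pics/ and viewed, on a budget of 15 in all, crops included, one or two more only if the job needs it, and the job is handed in when it is done.

Besides the shell and the picture viewer there is one more tool, called after "Emit:" in YAML: its name, and indented under it one key for each argument. move_arm: Moves the arm, as the interface text tells. Its arguments: {"type":"object","properties":{"plan":{"type":"array"},"force":{"type":"number"}},"required":["plan"]}

```bash
mkdir -p pics; ls; python3 - <<'E'
from station import status, snapshot
import cv2,numpy as np
for n in("top","scene"):
    s=snapshot(n); np.savez(f"{n}0.npz",**s); cv2.imwrite(f"pics/{n}0.png",s["img"][:,:,::-1]); print(n,s["mtx"].round(1).tolist(),s["T"].round(3).tolist())
st=status.sense();print(st["t"],st["tcp_pos"],st["tool_rot"],st["finger_gap"])
E
```

```text
pics
top [[381.5, 0.0, 284.6], [0.0, 381.5, 202.1], [0.0, 0.0, 1.0]] [[0.008, 0.99, -0.139, 0.434], [-0.999, 0.002, -0.041, -0.001], [-0.04, 0.139, 0.989, 0.895], [0.0, 0.0, 0.0, 1.0]]
scene [[446.6, 0.0, 277.8], [0.0, 446.6, 206.4], [0.0, 0.0, 1.0]] [[0.735, 0.504, -0.454, 0.112], [-0.678, 0.551, -0.487, -0.429], [0.004, 0.666, 0.746, 0.745], [0.0, 0.0, 0.0, 1.0]]
0.1 [0.24690653 0.57347425 0.2524072 ] [ 2.01995456e-01  9.79385915e-01 -9.60999086e-04 -3.76464777e-04] 0.9979958054618835
```

View pics/top0.png

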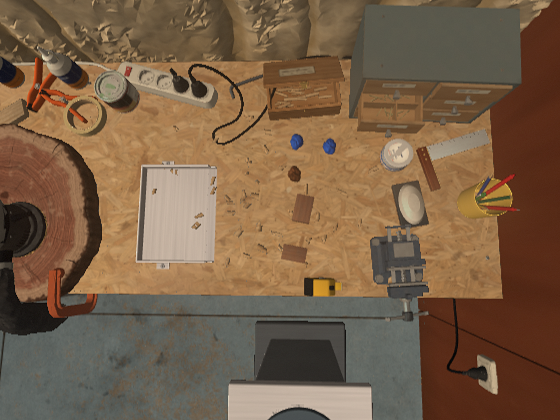

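View pics/scene0.png

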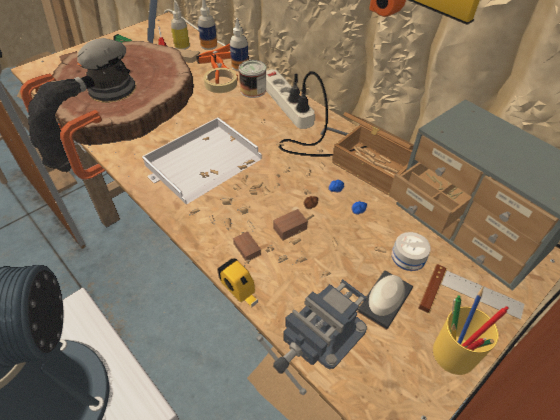

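The top view (up = +x, left = +y) shows the pan with its mouth at column ≈215, facing −y. The knot is at (294,173), the thick offcut at (303,208) and the flat offcut at (294,254). The blue decoys are at (297,141) and (329,146), and the tape measure is at (322,287). The scene view agrees with this. Next I'll measure positions.

```bash
cat > h.py <<'E'
import cv2,numpy as np
from station import status, snapshot
def ray(s,uv,z):
    K,T=s["mtx"],s["T"]; uv=np.atleast_2d(uv).astype(float)
    d=np.c_[(uv[:,0]-K[0,2])/K[0,0],-(uv[:,1]-K[1,2])/K[1,1],-np.ones(len(uv))]@T[:3,:3].T
    o=T[:3,3]; return o+d*((z-o[2])/d[:,2])[:,None]
def cloud(s):
    K,T=s["mtx"],s["T"];v,u=np.indices(s["depth"].shape);D=s["depth"]
    P=np.stack([(u-K[0,2])/K[0,0]*D,-(v-K[1,2])/K[1,1]*D,-D],-1)
    return P@T[:3,:3].T+T[:3,3]
def scraps(s,roi=(130,350,130,275),show=True):
    """brown dark blobs, by colour; ray onto top-face height"""
    hsv=cv2.cvtColor(s["img"],cv2.COLOR_RGB2HSV); P=cloud(s)
    m=((hsv[...,0]<14)|(hsv[...,0]>172))&(hsv[...,1]>70)&(hsv[...,2]<135)
    M=np.zeros(m.shape,np.uint8);a,b,c,d=roi;M[c:d,a:b]=m[c:d,a:b]
    M=cv2.morphologyEx(M,cv2.MORPH_OPEN,np.ones((3,3),np.uint8))
    out=[]
    for c in cv2.findContours(M,cv2.RETR_EXTERNAL,cv2.CHAIN_APPROX_NONE)[0]:
        if cv2.contourArea(c)<60: continue
        mk=np.zeros_like(M);cv2.drawContours(mk,[c],-1,1,-1)
        z=np.percentile(P[mk>0][:,2],80)
        w=ray(s,c[:,0],z)[:,:2]
        r=cv2.minAreaRect((w*1000).astype(np.float32))
        print("px",c[:,0].mean(0).round(),"z %.3f"%z,"ctr mm",np.round(r[0]),"size",np.round(r[1]),"ang",round(r[2]),"box",np.round(cv2.boxPoints(r)).tolist())
        out.append(r)
    return out
E
python3 - <<'E'
from h import *
s=dict(np.load("top0.npz"));P=cloud(s)
print("bench z",np.median(P[210:240,230:280,2]),"std",P[210:240,230:280,2].std())
scraps(s)
hsv=cv2.cvtColor(s["img"],cv2.COLOR_RGB2HSV)
for n,p in dict(knot=(294,173),thick=(303,208),flat=(294,254),bench=(250,230)).items(): print(n,hsv[p[1],p[0]],P[p[1],p[0]].round(3))
# heights of other things
Z=(P[...,2]>.012)&(P[...,2]<.2); 
M=np.zeros(Z.shape,np.uint8); M[80:300,125:440]=Z[80:300,125:440]
for c in cv2.findContours(M,cv2.RETR_EXTERNAL,cv2.CHAIN_APPROX_NONE)[0]:
    if cv2.contourArea(c)<40: continue
    q=P[c[:,0,1],c[:,0,0]]; mk=np.zeros_like(M);cv2.drawContours(mk,[c],-1,1,-1);q=P[(mk>0)&(M>0)]
    print(cv2.boundingRect(c),"x",np.percentile(q[:,0],[1,99]).round(3),"y",np.percentile(q[:,1],[1,99]).round(3),"zmax",q[:,2].max().round(3))
# pan corners by rays: wall tops
for p in [(142,165),(216,165),(137,262),(215,265)]: print(p,ray(s,p,.031).round(3),ray(s,p,0).round(3))
E
python3 - <<'E'
import cv2
i=cv2.imread("pics/top0.png")[125:300,125:345]
cv2.imwrite("pics/crop0.png",cv2.resize(i,None,fx=3.4,fy=3.4,interpolation=cv2.INTER_CUBIC))
E
```

```text
bench z -0.00020066382572880848 std 0.056536633570566895
px [294. 253.] z 0.021 ctr mm [441.  13.] size [53. 33.] ang 79 box [[419.0, -10.0], [452.0, -16.0], [462.0, 36.0], [429.0, 42.0]]
px [303. 208.] z 0.029 ctr mm [542.  -6.] size [39. 62.] ang 78 box [[507.0, -19.0], [568.0, -32.0], [576.0, 6.0], [515.0, 19.0]]
px [294. 174.] z 0.017 ctr mm [627.  15.] size [34. 26.] ang 0 box [[610.0, 28.0], [610.0, 2.0], [643.0, 2.0], [643.0, 28.0]]
knot [ 12 161  73] [0.626 0.014 0.017]
thick [ 12 138 122] [ 0.542 -0.007  0.028]
flat [ 12 139 123] [0.438 0.013 0.019]
bench [ 15 138 165] [0.493 0.117 0.   ]
(304, 277, 31, 20) x [0.349 0.387] y [-0.075 -0.01 ] zmax 0.064
(281, 244, 26, 20) x [0.42  0.458] y [-0.014  0.041] zmax 0.025
(292, 194, 22, 30) x [0.51  0.573] y [-0.029  0.015] zmax 0.032
(371, 181, 58, 119) x [0.35  0.601] y [-0.284 -0.173] zmax 0.094
(289, 168, 11, 12) x [0.612 0.639] y [0.002 0.023] zmax 0.021
(136, 165, 77, 99) x [0.417 0.643] y [0.213 0.375] zmax 0.034
(417, 147, 23, 44) x [0.589 0.688] y [-0.321 -0.277] zmax 0.021
(324, 140, 12, 13) x [0.678 0.707] y [-0.083 -0.057] zmax 0.021
(380, 139, 33, 32) x [0.634 0.699] y [-0.254 -0.189] zmax 0.046
(291, 135, 11, 12) x [0.693 0.72 ] y [-0.003  0.021] zmax 0.021
(349, 80, 91, 58) x [0.7   0.816] y [-0.31  -0.117] zmax 0.2
(263, 80, 82, 40) x [0.761 0.836] y [-0.091  0.076] zmax 0.141
(227, 80, 17, 31) x [0.783 0.807] y [0.136 0.154] zmax 0.131
(125, 80, 93, 32) x [0.788 0.856] y [0.206 0.419] zmax 0.109
(142, 165) [[0.643 0.371 0.031]] [[0.65  0.385 0.   ]]
(216, 165) [[0.643 0.196 0.031]] [[0.65  0.203 0.   ]]
(137, 262) [[0.417 0.369 0.031]] [[0.417 0.383 0.   ]]
(215, 265) [[0.412 0.19  0.031]] [[0.411 0.197 0.   ]]
```

View pics/crop0.png

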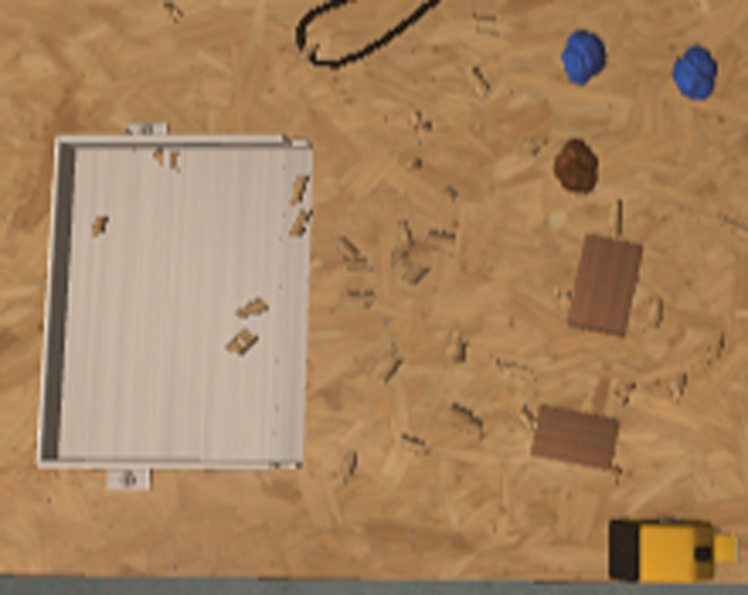

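The crop shows the same layout: pan interior x ≈ 0.42–0.64, mouth at y ≈ 0.20, with all three scraps straight out from it. Sizes and heights match the ones given. I'll go over with the fingers partly shut, jaws along world x, so they make a two-point pusher.

Emit:
move_arm:
  plan:
    - [[0,0,0,-0.12,-0.12,0,0.75],[0,0,0,-0.25,-0.25,0,0.75],[0,0,0,-0.38,-0.38,0,0.75],[0,0,0,-0.5,-0.5,0,0.75],[0,0,0,-0.62,-0.62,0,0.75],[0,0,0,-0.75,-0.75,0,0.75],[0,0,0,-0.88,-0.88,0,0.75],[0,0,0,-1,-1,0,0.75]]
  force: 40

```text
t: 1.1
tcp_pos: [0.3, 0.4414, 0.2533]
tool_rot: [0.202, 0.979, 0.0, 0.0]
force: [0.0, 0.5, -0.4]
finger_gap: 0.254
```

Emit:
move_arm:
  plan:
    - [[0,0,0,-0.12,-0.12,0,0.75],[0,0,0,-0.25,-0.25,0,0.75],[0,0,0,-0.38,-0.38,0,0.75],[0,0,0,-0.5,-0.5,0,0.75],[0,0,0,-0.62,-0.62,0,0.75],[0,0,0,-0.75,-0.75,0,0.75],[0,0,0,-0.88,-0.88,0,0.75],[0,0,0,-1,-1,0,0.75]]

```text
t: 2.1
tcp_pos: [0.3522, 0.3101, 0.2534]
tool_rot: [0.202, 0.979, 0.0, 0.0]
force: [1.5, 0.5, 0.3]
finger_gap: 0.251
```

Emit:
move_arm:
  plan:
    - [[0,0,0,-0.12,-0.12,0.05,0.75],[0,0,0,-0.25,-0.25,0.1,0.75],[0,0,0,-0.38,-0.38,0.15,0.75],[0,0,0,-0.5,-0.5,0.2,0.75],[0,0,0,-0.62,-0.62,0.25,0.75],[0,0,0,-0.75,-0.75,0.3,0.75],[0,0,0,-0.88,-0.88,0.35,0.75],[0,0,0,-1,-1,0.4,0.75]]

```text
t: 3.1
tcp_pos: [0.4043, 0.1787, 0.2129]
tool_rot: [0.202, 0.979, -0.0, -0.0]
force: [-0.1, 0.5, -0.1]
finger_gap: 0.25
```

Emit:
move_arm:
  plan:
    - [[0,0,0.12,-0.12,-0.12,0.1,0.75],[0,0,0.25,-0.25,-0.25,0.2,0.75],[0,0,0.38,-0.38,-0.38,0.3,0.75],[0,0,0.5,-0.5,-0.5,0.4,0.75],[0,0,0.62,-0.62,-0.62,0.5,0.75],[0,0,0.75,-0.75,-0.75,0.6,0.75],[0,0,0.88,-0.88,-0.88,0.7,0.75],[0,0,1,-1,-1,0.7,0.75]]

```text
t: 4.1
tcp_pos: [0.456, 0.0473, 0.1424]
tool_rot: [0.563, 0.827, -0.0, -0.001]
force: [-0.0, 0.5, 0.3]
finger_gap: 0.252
```

Emit:
move_arm:
  plan:
    - [[0,0,0.1,-0.15,-0.08,0,0.75],[0,0,0.2,-0.3,-0.16,0,0.75],[0,0,0.3,-0.45,-0.24,0.1,0.75],[0,0,0.4,-0.6,-0.32,0.2,0.75],[0,0,0.48,-0.75,-0.42,0.3,0.75],[0,0,0.48,-0.94,-0.54,0.4,0.75],[0,0,0.48,-0.94,-0.54,0.5,0.75],[0,0,0.48,-0.94,-0.54,0.6,0.75]]

```text
t: 5.1
tcp_pos: [0.4408, -0.0589, 0.0827]
tool_rot: [0.707, 0.707, 0.0, -0.0]
force: [-0.5, -0.1, -0.0]
finger_gap: 0.25
```

```bash
python3 - <<'E'
from h import *
for n in("scene","top"):
    s=snapshot(n); np.savez(f"{n}1.npz",**s)
    if n=="scene": cv2.imwrite("pics/scene1.png",cv2.resize(s["img"][150:330,170:410,::-1],None,fx=3,fy=3))
P=cloud(dict(np.load("scene1.npz")))
st=status.sense();print(st["tcp_pos"],st["tool_rot"])
m=(abs(P[...,0]-st["tcp_pos"][0])<.04)&(abs(P[...,1]-st["tcp_pos"][1])<.016)&(P[...,2]>.008)
z=P[m][:,2];print(len(z),np.percentile(z,[0,1,5]))
q=P[m&(P[...,2]<z.min()+.03)];print(q.min(0),q.max(0))
E
```

```text
[ 0.44024568 -0.05826837  0.0823302 ] [ 7.06321817e-01  7.07889876e-01 -4.27234315e-04 -1.10983696e-03]
1694 [0.00809241 0.06074788 0.07408169]
[ 0.46974321 -0.05977868  0.00809241] [ 0.47913939 -0.04972956  0.01226537]
```

View pics/scene1.png

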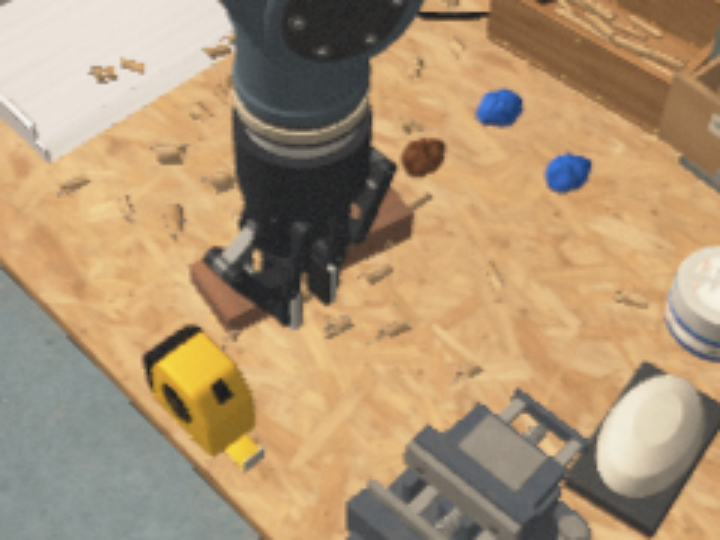

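The closed tips sit 22 mm below the TCP, as stated. The knuckles spread sideways toward the tape measure, so I'll check that clearance before descending.

```bash
python3 - <<'E'
from h import *
for n in("scene","top"):
    P=cloud(dict(np.load(n+"1.npz"))).reshape(-1,3)
    P=P[(abs(P[:,1]+.058)<.045)&(abs(P[:,0]-.44)<.09)]
    for a in np.arange(.064,.2,.01):
        q=P[(P[:,2]>=a)&(P[:,2]<a+.01)]
        if len(q)>3: print(n,"dz from tcp %.3f"%(a-.0823),len(q),"dx",(np.percentile(q[:,0],[1,99])-.4402).round(3),"dy",(np.percentile(q[:,1],[1,99])+.0583).round(3))
E
```

```text
scene dz from tcp -0.018 58 dx [-0.024  0.02 ] dy [-0.012  0.011]
scene dz from tcp -0.008 74 dx [-0.024  0.022] dy [-0.012  0.009]
scene dz from tcp 0.002 58 dx [-0.025  0.023] dy [-0.012  0.006]
scene dz from tcp 0.012 55 dx [-0.025  0.031] dy [-0.012  0.006]
scene dz from tcp 0.022 128 dx [-0.041  0.04 ] dy [-0.013  0.012]
scene dz from tcp 0.032 128 dx [-0.046  0.047] dy [-0.013  0.011]
scene dz from tcp 0.042 133 dx [-0.051  0.052] dy [-0.017  0.01 ]
scene dz from tcp 0.052 129 dx [-0.057  0.059] dy [-0.017 -0.004]
scene dz from tcp 0.062 165 dx [-0.064  0.062] dy [-0.018  0.003]
scene dz from tcp 0.072 279 dx [-0.065  0.062] dy [-0.02   0.012]
scene dz from tcp 0.082 133 dx [-0.049 -0.01 ] dy [-0.02   0.007]
scene dz from tcp 0.092 58 dx [-0.04  -0.024] dy [-0.012  0.008]
scene dz from tcp 0.102 72 dx [-0.038  0.013] dy [-0.037  0.011]
scene dz from tcp 0.112 175 dx [-0.038  0.02 ] dy [-0.038  0.018]
```

Knuckle clearance is enough at x ≈ 0.44. I'll shut the fingers fully, which gives a ~29 mm flat pushing face for the narrow end of the flat offcut, then descend.

Emit:
move_arm:
  plan:
    - [[0,0,0,0,0,0,1],[0,0,0,0,0,0.08,1],[0,0,0,0,0,0.16,1],[0,0,0,0,0,0.24,1],[0,0,0,0,0,0.32,1],[0,0,0,0,0,0.4,1],[0,0,0,0,0,0.45,1],[0,0,0,0,0,0.5,1]]

```text
t: 6.2
tcp_pos: [0.4409, -0.059, 0.0329]
tool_rot: [0.707, 0.708, -0.0, -0.0]
force: [0.1, -0.5, 0.1]
finger_gap: 0.001
```

Emit:
move_arm:
  plan:
    - [[0,0,0,0.08,0,0,1],[0,0,0,0.18,0,0,1],[0,0,0,0.3,0.01,0,1],[0,0,0,0.44,0.03,0,1],[0,0,0,0.58,0.05,0,1],[0,0,0,0.72,0.07,0,1],[0,0,0,0.86,0.09,0,1],[0,0,0,1,0.1,0,1]]

```text
t: 7.2
tcp_pos: [0.451, 0.0421, 0.0333]
tool_rot: [0.706, 0.708, 0.0, 0.0]
force: [-0.5, 0.1, -0.2]
finger_gap: -0.002
```

```bash
python3 - <<'E'
from h import *
s=snapshot("scene");np.savez("scene2.npz",**s)
st=status.sense();print(st["tcp_pos"],st["force"])
scraps(s,(170,350,150,300)); cv2.imwrite("pics/scene2.png",cv2.resize(s["img"][110:310,110:380,::-1],None,fx=2.8,fy=2.8))
E
```

```text
[0.45065473 0.04319887 0.03334869] [-0.16442054  1.10103536 -0.53909972]
px [223. 236.] z 0.018 ctr mm [414.  62.] size [19. 55.] ang 42 box [[389.0, 76.0], [425.0, 35.0], [440.0, 48.0], [403.0, 89.0]]
px [293. 230.] z 0.024 ctr mm [531. -29.] size [26. 70.] ang 70 box [[494.0, -29.0], [560.0, -53.0], [569.0, -29.0], [503.0, -5.0]]
px [311. 202.] z 0.017 ctr mm [617.   7.] size [34. 29.] ang 44 box [[595.0, 6.0], [615.0, -15.0], [639.0, 8.0], [619.0, 29.0]]
```

View pics/scene2.png

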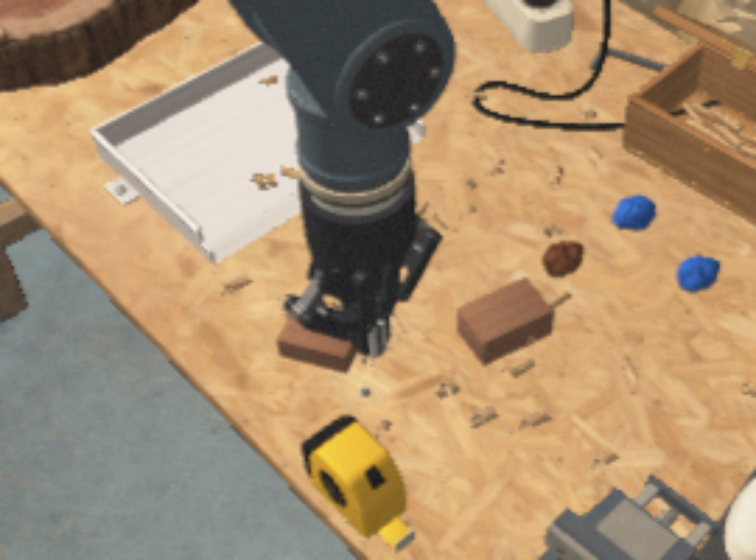

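The flat offcut has swung round, with its bottom edge at crop (280,357)–(350,370), and the finger at (375,345) is on its +x end. I'll stop, back off and lift, then look from the top.

Emit:
move_arm:
  plan:
    - [[0,0,0,-0.12,0.05,0,1],[0,0,0,-0.25,0.1,0,1],[0,0,0,-0.4,0.1,-0.1,1],[0,0,0,-0.55,0.1,-0.3,1],[0,0,0,-0.7,0.1,-0.45,1],[0,0,0,-0.8,0.1,-0.6,1],[0,0,0,-0.9,0.1,-0.6,1],[0,0,0,-1,0.1,-0.6,1]]

```text
t: 8.25
tcp_pos: [0.4606, -0.0601, 0.0933]
tool_rot: [0.707, 0.707, -0.0, -0.0]
force: [-0.7, 0.2, 0.1]
finger_gap: -0.003
```

```bash
python3 - <<'E'
from h import *
s=snapshot("top");np.savez("top3.npz",**s)
st=status.sense();print(st["tcp_pos"],st["force"])
scraps(s); cv2.imwrite("pics/top3.png",cv2.resize(s["img"][125:300,125:345,::-1],None,fx=3.4,fy=3.4))
E
```

```text
[ 0.46099701 -0.06087756  0.09306597] [ 0.49416136 -1.00739983  0.29065885]
px [295. 174.] z 0.017 ctr mm [625.  14.] size [31. 23.] ang 0 box [[610.0, 25.0], [610.0, 2.0], [641.0, 2.0], [641.0, 25.0]]
```

View pics/top3.png

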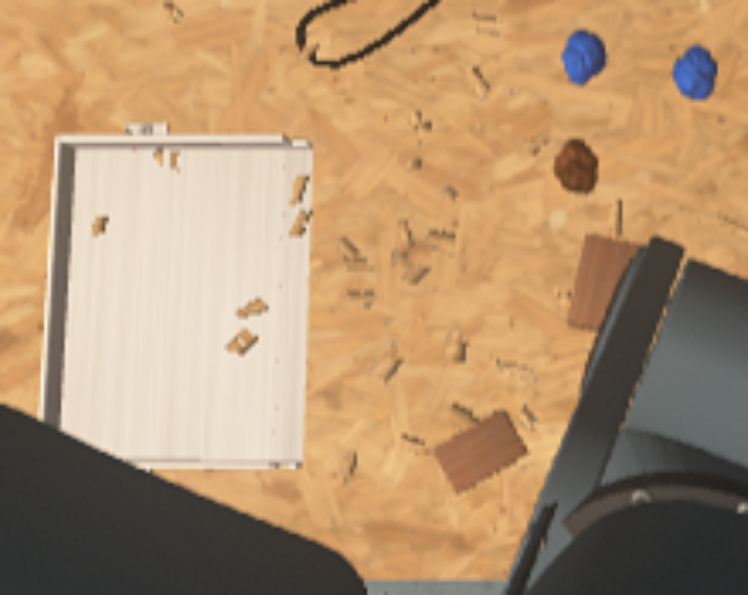

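The flat offcut now lies with its long axis about 30° off +y, corners at crop (435,452), (505,411), (528,448) and (458,492). The arm covers half of the thick offcut. A two-finger push on the flat's long side should be much steadier than the end push. I'll fix its pose exactly first.

```bash
python3 - <<'E'
from h import *
s=dict(np.load("top3.npz"))
c=np.array([(435,452),(505,411),(528,448),(458,492)])/3.4+125-.35
w=ray(s,c,.02)[:,:2];r=cv2.minAreaRect((w*1000).astype(np.float32));print(w.round(3).tolist(),r)
E
```

```text
[[0.429, 0.107], [0.457, 0.06], [0.432, 0.045], [0.403, 0.091]] ((430.3510437011719, 75.53118133544922), (30.702970504760742, 54.95864486694336), 31.227876663208008)
```

Emit:
move_arm:
  plan:
    - [[0,0,0.1,0.1,-0.06,-0.05,0.75],[0,0,0.2,0.2,-0.12,-0.05,0.75],[0,0,0.3,0.3,-0.18,-0.05,0.75],[0,0,0.4,0.4,-0.25,-0.05,0.75],[0,0,0.5,0.5,-0.31,-0.05,0.75],[0,0,0.6,0.6,-0.37,0,0.75],[0,0,0.7,0.7,-0.43,0,0.75],[0,0,0.8,0.8,-0.5,0,0.75]]

```text
t: 9.3
tcp_pos: [0.4102, 0.0213, 0.0927]
tool_rot: [0.891, 0.454, -0.001, -0.001]
force: [-0.4, -0.1, -0.3]
finger_gap: 0.256
```

Emit:
move_arm:
  plan:
    - [[0,0,0.17,0.06,-0.11,0,0.75],[0,0,0.34,0.12,-0.22,0,0.75],[0,0,0.51,0.18,-0.34,0,0.75],[0,0,0.51,0.18,-0.34,0.12,0.75],[0,0,0.51,0.18,-0.34,0.25,0.75],[0,0,0.51,0.18,-0.34,0.4,0.75],[0,0,0.51,0.18,-0.34,0.52,0.75],[0,0,0.51,0.18,-0.34,0.6,0.75]]

```text
t: 10.3
tcp_pos: [0.3937, 0.0553, 0.0321]
tool_rot: [0.963, 0.269, -0.001, -0.0]
force: [-0.2, -0.3, 0.1]
finger_gap: 0.247
```

Emit:
move_arm:
  plan:
    - [[0,0,0,0.08,0,0,0.75],[0,0,0,0.16,0,0,0.75],[0,0,-0.14,0.27,-0.01,0,0.75],[0,0,-0.29,0.39,-0.03,0,0.75],[0,0,-0.43,0.49,-0.06,0,0.75],[0,0,-0.58,0.6,-0.1,0,0.75],[0,0,-0.72,0.7,-0.16,0,0.75],[0,0,-0.87,0.79,-0.22,0,0.75]]

```text
t: 11.3
tcp_pos: [0.4513, 0.116, 0.0341]
tool_rot: [0.816, 0.578, 0.001, 0.001]
force: [-0.0, 0.3, -0.2]
finger_gap: 0.25
```

```bash
python3 - <<'E'
from h import *
st=status.sense();print(st["tcp_pos"],st["tool_rot"],st["force"])
s=snapshot("top");scraps(s,(130,350,130,300))
s=snapshot("scene"); cv2.imwrite("pics/scene4.png",cv2.resize(s["img"][110:310,110:380,::-1],None,fx=2.8,fy=2.8))
E
```

```text
[0.45125646 0.11600346 0.03406279] [8.16332391e-01 5.77581243e-01 9.43199609e-04 6.68099766e-04] [-0.04446058  0.27077381 -0.18884149]
px [294. 174.] z 0.017 ctr mm [625.  15.] size [31. 26.] ang 0 box [[610.0, 28.0], [610.0, 2.0], [641.0, 2.0], [641.0, 28.0]]
```

View pics/scene4.png

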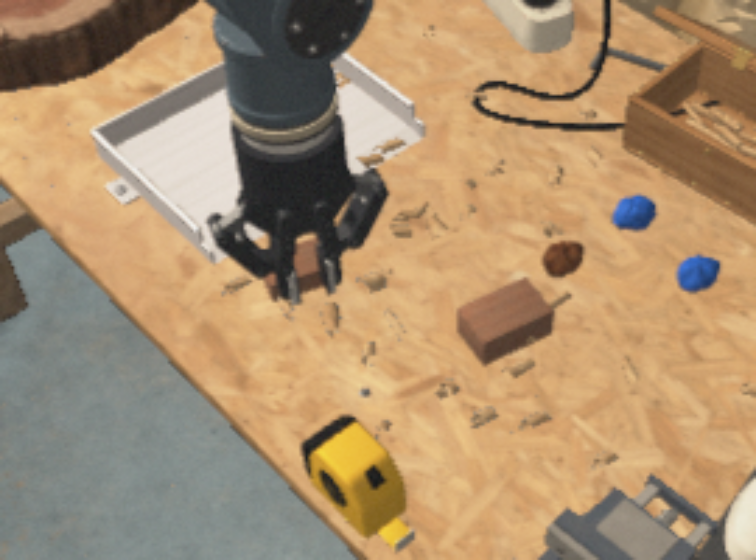

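The flat offcut sits squarely across both fingertips, at crop (295,270), with no tilt. I'll finish the turn and push it straight in.

Emit:
move_arm:
  plan:
    - [[0,0,-0.11,0.09,0,0,0.75],[0,0,-0.22,0.17,-0.02,0,0.75],[0,0,-0.33,0.26,-0.03,0,0.75],[0,0,-0.44,0.34,-0.06,0,0.75],[0,0,-0.44,0.5,-0.12,0,0.75],[0,0,-0.44,0.66,-0.18,0,0.75],[0,0,-0.44,0.82,-0.23,0,0.75],[0,0,-0.44,0.98,-0.29,0,0.75]]

```text
t: 12.4
tcp_pos: [0.4558, 0.2186, 0.0333]
tool_rot: [0.707, 0.708, 0.0, 0.0]
force: [0.2, -1.0, -0.6]
finger_gap: 0.249
```

Emit:
move_arm:
  plan:
    - [[0,0,0,0.12,0,0,0.75],[0,0,0,0.24,0,0,0.75],[0,0,0,0.36,0,0,0.75],[0,0,0,0.48,0,0,0.75],[0,0,0,0.6,0,0,0.75],[0,0,0,0.72,0,0,0.75],[0,0,0,0.8,0,0,0.75],[0,0,0,0.83,0,0,0.75]]

```text
t: 13.4
tcp_pos: [0.4556, 0.3008, 0.0333]
tool_rot: [0.706, 0.708, 0.0, 0.0]
force: [-1.1, -0.7, 0.0]
finger_gap: 0.25
```

```bash
python3 - <<'E'
from h import *
st=status.sense();print(st["tcp_pos"],st["tool_rot"],st["force"])
s=snapshot("top");scraps(s,(130,350,130,300))
s=snapshot("scene"); cv2.imwrite("pics/scene5.png",cv2.resize(s["img"][100:300,110:380,::-1],None,fx=2.8,fy=2.8))
E
```

```text
[0.45564171 0.30080808 0.03333316] [7.06318317e-01 7.07894359e-01 8.15853062e-05 6.26397613e-05] [-1.05483724 -0.67129777  0.00970005]
px [304. 206.] z 0.029 ctr mm [546. -12.] size [53. 37.] ang 0 box [[519.0, 6.0], [519.0, -30.0], [572.0, -30.0], [572.0, 6.0]]
px [294. 174.] z 0.016 ctr mm [625.  15.] size [31. 26.] ang 0 box [[610.0, 28.0], [610.0, 2.0], [641.0, 2.0], [641.0, 28.0]]
```

View pics/scene5.png

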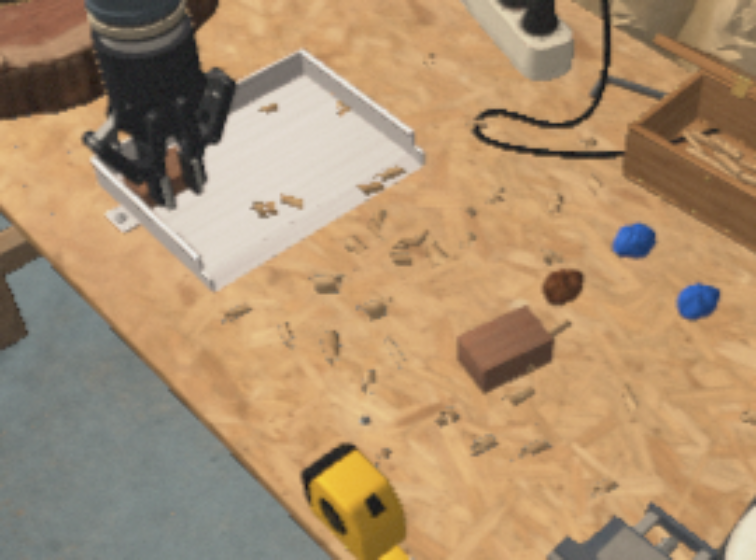

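The flat offcut is in the pan, deep in the −x corner, at crop (165,180). Next I'll retract, lift and go behind the thick offcut.

Emit:
move_arm:
  plan:
    - [[0,0,0,-0.1,0,0,0.75],[0,0,0,-0.2,0,0,0.75],[0,0,0,-0.3,0,-0.1,0.75],[0,0,0,-0.45,0,-0.2,0.75],[0,0,0,-0.6,0,-0.3,0.75],[0,0,0,-0.75,0,-0.4,0.75],[0,0,0,-0.88,0,-0.5,0.75],[0,0,0,-1,0,-0.5,0.75]]

```text
t: 14.5
tcp_pos: [0.4564, 0.1994, 0.0843]
tool_rot: [0.707, 0.708, 0.001, 0.001]
force: [0.4, 0.5, -0.5]
finger_gap: 0.25
```

Emit:
move_arm:
  plan:
    - [[0,0,0,-0.12,0.05,0,0.75],[0,0,0,-0.25,0.1,0,0.75],[0,0,0,-0.38,0.15,0,0.75],[0,0,0,-0.5,0.2,0,0.75],[0,0,0,-0.62,0.25,0,0.75],[0,0,0,-0.75,0.3,0,0.75],[0,0,0,-0.88,0.35,0,0.75],[0,0,0,-1,0.4,0,0.75]]

```text
t: 15.5
tcp_pos: [0.4963, 0.0994, 0.0833]
tool_rot: [0.707, 0.708, 0.0, 0.0]
force: [-0.1, -0.3, -0.2]
finger_gap: 0.25
```

Emit:
move_arm:
  plan:
    - [[0,0,0,-0.12,0.05,0,0.75],[0,0,0,-0.25,0.1,0,0.75],[0,0,0,-0.38,0.15,0,0.75],[0,0,0,-0.5,0.2,0,0.75],[0,0,0,-0.62,0.25,0,0.75],[0,0,0,-0.75,0.3,0,0.75],[0,0,0,-0.88,0.34,0,0.75],[0,0,0,-1,0.37,0,0.75]]

```text
t: 16.5
tcp_pos: [0.5334, -0.0005, 0.0833]
tool_rot: [0.707, 0.708, 0.0, 0.0]
force: [-0.7, -0.3, -0.7]
finger_gap: 0.251
```

Emit:
move_arm:
  plan:
    - [[0,0,0.09,-0.17,0,0,0.75],[0,0,0.18,-0.34,0,0,0.75],[0,0,0.27,-0.5,0,0,0.75],[0,0,0.27,-0.5,0,0.1,0.75],[0,0,0.27,-0.5,0,0.2,0.75],[0,0,0.27,-0.5,0,0.3,0.75],[0,0,0.27,-0.5,0,0.4,0.75],[0,0,0.27,-0.5,0,0.5,0.75]]

```text
t: 17.5
tcp_pos: [0.5331, -0.0492, 0.0324]
tool_rot: [0.777, 0.629, -0.0, -0.0]
force: [0.3, -0.6, -0.7]
finger_gap: 0.251
```

```bash
python3 - <<'E'
from h import *
st=status.sense();print(st["tcp_pos"],st["tool_rot"],st["force"])
s=snapshot("top");scraps(s,(130,350,130,300))
E
```

```text
[ 0.53310977 -0.04922794  0.03244771] [ 7.77234526e-01  6.29210967e-01 -1.18941821e-04 -1.88505253e-04] [ 0.3031765  -0.61683427 -0.65475409]
```

Emit:
move_arm:
  plan:
    - [[0,0,0,0.08,0,0,0.75],[0,0,0,0.17,0,0,0.75],[0,0,-0.04,0.29,0,0,0.75],[0,0,-0.09,0.41,-0.01,0,0.75],[0,0,-0.13,0.54,-0.02,0,0.75],[0,0,-0.18,0.66,-0.03,0,0.75],[0,0,-0.22,0.78,-0.05,0,0.75],[0,0,-0.27,0.9,-0.08,0,0.75]]

```text
t: 18.55
tcp_pos: [0.5442, 0.0409, 0.0333]
tool_rot: [0.706, 0.709, 0.0, 0.0]
force: [-0.5, -0.3, -0.0]
finger_gap: 0.251
```

Emit:
move_arm:
  plan:
    - [[0,0,0,0.12,0,0,0.75],[0,0,0,0.25,0,0,0.75],[0,0,0,0.38,0,0,0.75],[0,0,0,0.5,0,0,0.75],[0,0,0,0.62,0,0,0.75],[0,0,0,0.75,0,0,0.75],[0,0,0,0.88,0,0,0.75],[0,0,0,1,0,0,0.75]]

```text
t: 19.55
tcp_pos: [0.544, 0.141, 0.0333]
tool_rot: [0.706, 0.708, -0.0, -0.0]
force: [-0.5, -0.1, 0.1]
finger_gap: 0.248
```

```bash
python3 - <<'E'
from h import *
st=status.sense();print(st["tcp_pos"],st["tool_rot"],st["force"])
s=snapshot("scene"); cv2.imwrite("pics/scene6.png",cv2.resize(s["img"][100:300,110:380,::-1],None,fx=2.8,fy=2.8))
E
```

```text
[0.54397621 0.14097742 0.03328148] [ 7.06490434e-01  7.07722591e-01 -2.19208518e-05 -3.02060076e-05] [-0.50758603 -0.09315016  0.06778679]
```

View pics/scene6.png

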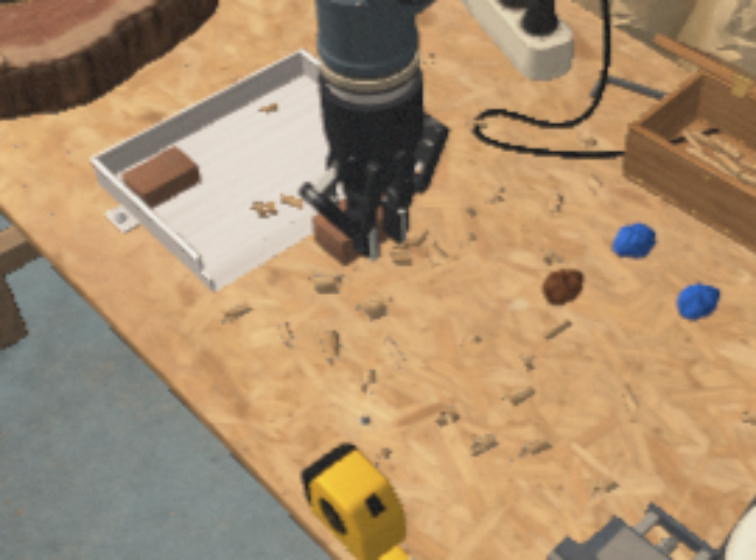

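The flat lies fully on the pan floor, at crop (160,175), and the thick offcut is square on the fingers at the lip. I'll push it in, then go round behind the knot.

Emit:
move_arm:
  plan:
    - [[0,0,0,0.12,0,0,0.75],[0,0,0,0.25,0,0,0.75],[0,0,0,0.38,0,0,0.75],[0,0,0,0.5,0,0,0.75],[0,0,0,0.62,0,0,0.75],[0,0,0,0.75,0,0,0.75],[0,0,0,0.88,0,0,0.75],[0,0,0,1,0,0,0.75]]

```text
t: 20.6
tcp_pos: [0.5438, 0.241, 0.0333]
tool_rot: [0.706, 0.708, -0.0, -0.0]
force: [0.5, -0.5, -0.7]
finger_gap: 0.249
```

Emit:
move_arm:
  plan:
    - [[0,0,0,0.12,0,0,0.75],[0,0,0,0.24,0,0,0.75],[0,0,0,0.35,0,0,0.75],[0,0,0,0.2,0,0,0.75],[0,0,0,0.05,0,0,0.75],[0,0,0,-0.1,0,-0.1,0.75],[0,0,0,-0.25,0,-0.3,0.75],[0,0,0,-0.4,0,-0.5,0.75]]

```text
t: 21.6
tcp_pos: [0.544, 0.1982, 0.0845]
tool_rot: [0.707, 0.707, -0.0, 0.0]
force: [0.6, 0.6, -0.6]
finger_gap: 0.248
```

Emit:
move_arm:
  plan:
    - [[0,0,0,-0.12,0.04,0,0.75],[0,0,0,-0.25,0.08,0,0.75],[0,0,0,-0.38,0.12,0,0.75],[0,0,0,-0.5,0.16,0,0.75],[0,0,0,-0.62,0.2,0,0.75],[0,0,0,-0.75,0.24,0,0.75],[0,0,0,-0.88,0.28,0,0.75],[0,0,0,-1,0.3,0,0.75]]

```text
t: 22.6
tcp_pos: [0.5744, 0.0992, 0.0833]
tool_rot: [0.707, 0.708, 0.0, 0.0]
force: [-0.4, 0.0, 0.0]
finger_gap: 0.254
```

```bash
python3 - <<'E'
from h import *
st=status.sense();print(st["tcp_pos"],st["tool_rot"],st["force"])
s=snapshot("top");scraps(s,(130,350,130,300))
cv2.imwrite("pics/top7.png",cv2.resize(s["img"][125:300,125:345,::-1],None,fx=3.4,fy=3.4))
E
```

```text
[0.57444786 0.09919779 0.0833105 ] [7.06603713e-01 7.07609483e-01 6.88772501e-05 8.79904310e-05] [-0.43352419  0.04996875  0.03942348]
px [295. 174.] z 0.016 ctr mm [627.  14.] size [34. 23.] ang 0 box [[610.0, 25.0], [610.0, 2.0], [643.0, 2.0], [643.0, 25.0]]
```

View pics/top7.png

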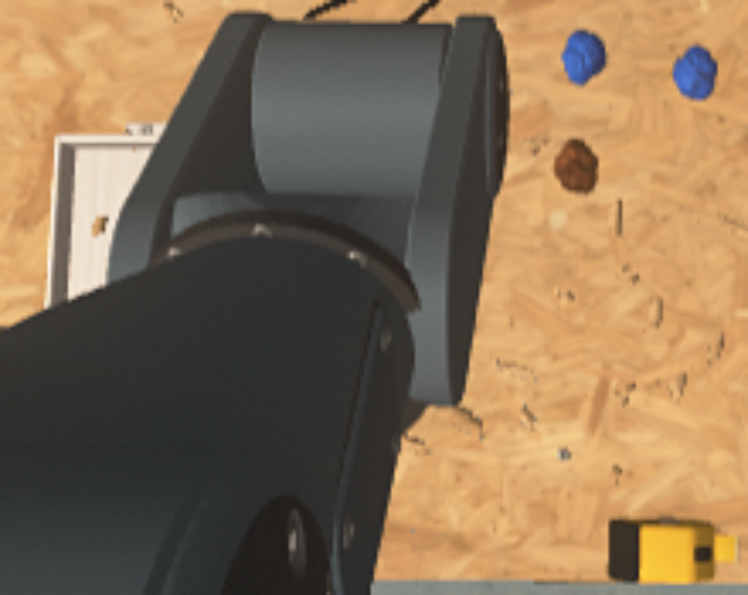

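The knot is unmoved, at crop (577,166). The decoys and tape measure are also unmoved, and the arm hides the pan.

Emit:
move_arm:
  plan:
    - [[0,0,0,-0.12,0.07,0,0.75],[0,0,0,-0.25,0.14,0,0.75],[0,0,0,-0.38,0.21,0,0.75],[0,0,0,-0.5,0.28,0,0.75],[0,0,0,-0.62,0.35,0,0.75],[0,0,0,-0.75,0.42,0,0.75],[0,0,0,-0.88,0.49,0,0.75],[0,0,0,-1,0.56,0,0.75]]

```text
t: 23.65
tcp_pos: [0.6307, -0.0007, 0.0833]
tool_rot: [0.707, 0.708, -0.0, -0.0]
force: [-0.6, -0.4, -0.5]
finger_gap: 0.251
```

Emit:
move_arm:
  plan:
    - [[0,0,-0.04,-0.11,0,0,0.75],[0,0,-0.08,-0.21,0,0,0.75],[0,0,-0.12,-0.32,0,0,0.75],[0,0,-0.12,-0.32,0,0.12,0.75],[0,0,-0.12,-0.32,0,0.25,0.75],[0,0,-0.12,-0.32,0,0.38,0.75],[0,0,-0.12,-0.32,0,0.48,0.75],[0,0,-0.12,-0.32,0,0.55,0.75]]

```text
t: 24.65
tcp_pos: [0.63, -0.0315, 0.0272]
tool_rot: [0.672, 0.74, -0.0, -0.0]
force: [-0.2, -0.1, 1.2]
finger_gap: 0.252
```

Emit:
move_arm:
  plan:
    - [[0,0,0,0.08,0,0,0.75],[0,0,0,0.18,0,0,0.75],[0,0,0,0.3,0,0,0.75],[0,0,0,0.4,0,0,0.75],[0,0,0,0.5,0,0,0.75],[0,0,0,0.6,0,0,0.75],[0,0,0,0.7,0,0,0.75],[0,0,0,0.8,0,0,0.75]]

```text
t: 25.65
tcp_pos: [0.6226, 0.0484, 0.0283]
tool_rot: [0.672, 0.74, 0.0, 0.0]
force: [-0.3, -0.1, -1.3]
finger_gap: 0.248
```

```bash
python3 - <<'E'
from h import *
st=status.sense();print(st["tcp_pos"],st["tool_rot"],st["force"])
s=snapshot("scene");scraps(s,(200,350,150,240))
cv2.imwrite("pics/scene8.png",cv2.resize(s["img"][100:300,110:380,::-1],None,fx=2.8,fy=2.8))
E
```

```text
[0.62262972 0.04844663 0.02831735] [6.72430163e-01 7.40160573e-01 1.07216074e-05 5.25808010e-05] [-0.28760945 -0.09692027 -1.33904233]
px [208. 153.] z 0.024 ctr mm [542. 284.] size [23. 46.] ang 86 box [[518.0, 274.0], [564.0, 271.0], [566.0, 294.0], [520.0, 297.0]]
```

View pics/scene8.png

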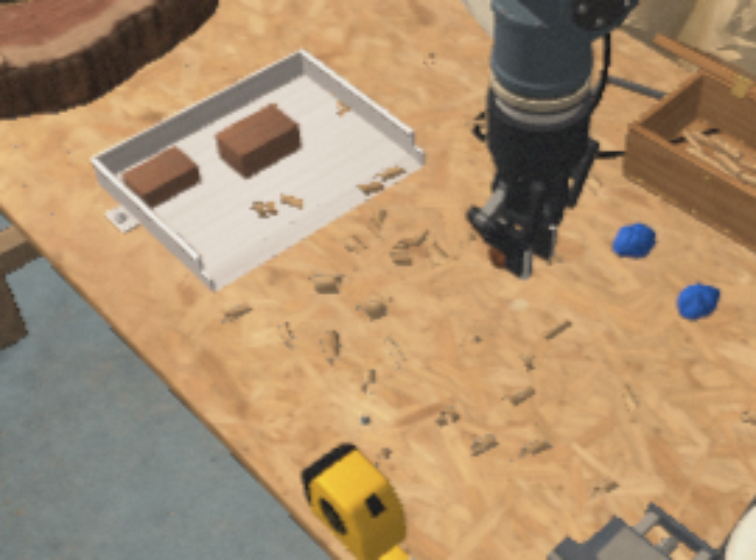

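```bash
python3 - <<'E'
from h import *
s=snapshot("scene")
hsv=cv2.cvtColor(s["img"],cv2.COLOR_RGB2HSV);sub=hsv[170:215,265:325]
m=((sub[...,0]<14)|(sub[...,0]>172))&(sub[...,1]>110)&(sub[...,2]<120)&(sub[...,2]>30)
P=cloud(s)[170:215,265:325][m];P=P[(P[:,2]>.004)&(P[:,2]<.025)]
print(len(P),np.percentile(P,[2,50,98],axis=0).round(3))
E
```

```text
21 [[0.6   0.059 0.006]
 [0.605 0.071 0.011]
 [0.608 0.078 0.019]]
```

Both offcuts are flat on the pan floor, at crop (160,175) and (258,140). The knot is cradled between the tips at about (0.62, 0.07). I'll carry on and push it in.

Emit:
move_arm:
  plan:
    - [[0,0,0,0.12,0,0,0.75],[0,0,0,0.25,0.01,0,0.75],[0,0,0,0.38,0.01,0,0.75],[0,0,0,0.5,0.02,0,0.75],[0,0,0,0.62,0.02,0,0.75],[0,0,0,0.75,0.02,0,0.75],[0,0,0,0.88,0.03,0,0.75],[0,0,0,1,0.03,0,0.75]]

```text
t: 26.75
tcp_pos: [0.6161, 0.1486, 0.0283]
tool_rot: [0.672, 0.74, 0.0, 0.0]
force: [-0.2, -0.3, -0.1]
finger_gap: 0.251
```

```bash
python3 - <<'E'
from h import *
s=snapshot("scene")
hsv=cv2.cvtColor(s["img"],cv2.COLOR_RGB2HSV)
m=((hsv[...,0]<14)|(hsv[...,0]>172))&(hsv[...,1]>110)&(hsv[...,2]<120)&(hsv[...,2]>30)
P=cloud(s);k=m&(P[...,2]>.004)&(P[...,2]<.025)&(abs(P[...,0]-.615)<.05)&(P[...,1]>.13)&(P[...,1]<.24)
P=P[k];print(status.sense()["tcp_pos"],len(P),np.percentile(P,[2,50,98],axis=0).round(3))
cv2.imwrite("pics/scene9.png",cv2.resize(s["img"][100:300,110:380,::-1],None,fx=2.8,fy=2.8))
E
```

```text
[0.61572956 0.15002378 0.0283313 ] 16 [[0.595 0.164 0.006]
 [0.598 0.171 0.011]
 [0.601 0.176 0.015]]
```

View pics/scene9.png

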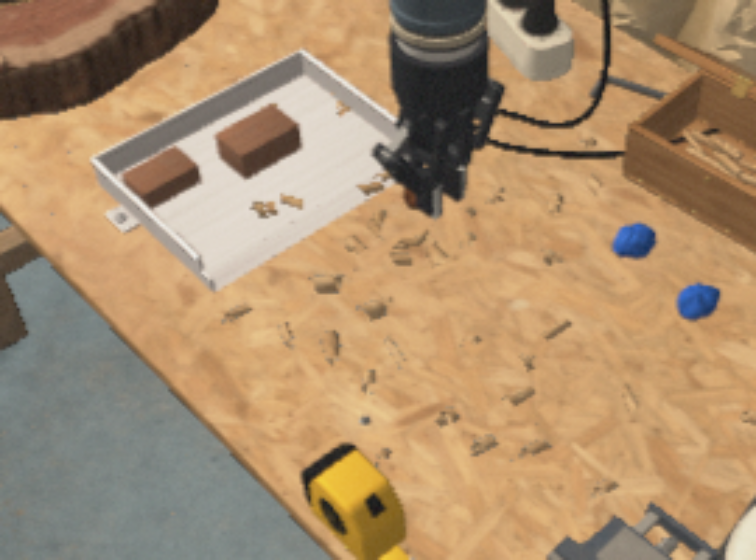

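The knot is still cradled, at crop (413,195), but the right finger is in line with the pan's +x side wall. I'll steer −x before the mouth.

Emit:
move_arm:
  plan:
    - [[0,0,0,0.1,-0.03,0,0.75],[0,0,0,0.2,-0.05,0,0.75],[0,0,0,0.3,-0.07,0,0.75],[0,0,0,0.42,-0.08,0,0.75],[0,0,0,0.56,-0.07,0,0.75],[0,0,0,0.7,-0.06,0,0.75],[0,0,0,0.85,-0.05,0,0.75],[0,0,0,0.96,-0.04,0,0.75]]

```text
t: 27.8
tcp_pos: [0.6028, 0.2441, 0.0283]
tool_rot: [0.672, 0.74, 0.0, 0.0]
force: [0.3, 0.2, -0.4]
finger_gap: 0.251
```

```bash
python3 - <<'E'
from h import *
s=snapshot("scene")
hsv=cv2.cvtColor(s["img"],cv2.COLOR_RGB2HSV)
m=((hsv[...,0]<14)|(hsv[...,0]>172))&(hsv[...,1]>110)&(hsv[...,2]<120)&(hsv[...,2]>30)
P=cloud(s);k=m&(P[...,2]>.004)&(P[...,2]<.03)&(abs(P[...,0]-.61)<.04)&(P[...,1]>.2)&(P[...,1]<.33)
P=P[k];st=status.sense();print(st["tcp_pos"],st["force"],len(P),np.percentile(P,[2,50,98],axis=0).round(3))
cv2.imwrite("pics/scene10.png",cv2.resize(s["img"][90:240,110:310,::-1],None,fx=3.7,fy=3.7))
E
```

```text
[0.60287845 0.24528326 0.02836892] [0.59940518 0.56777442 0.19837321] 6 [[0.583 0.262 0.011]
 [0.585 0.265 0.013]
 [0.586 0.268 0.015]]
```

View pics/scene10.png

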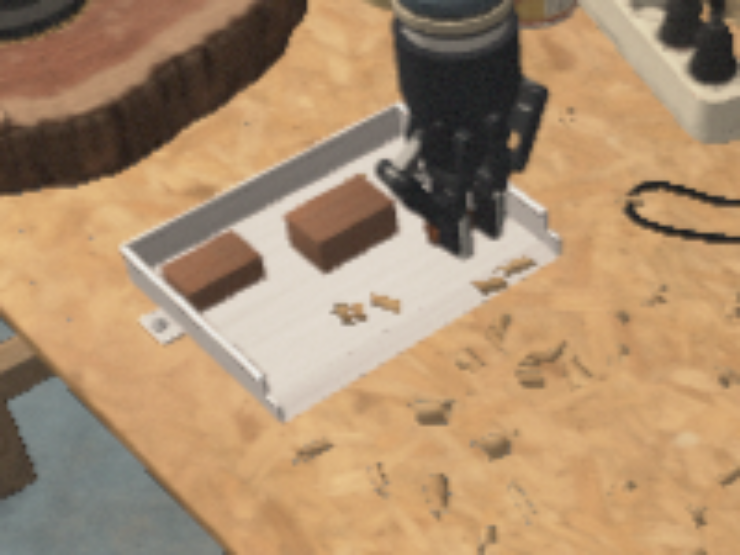

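The knot is inside the pan, at crop (435,230) behind the fingers. I'll retract straight back, lift and clear the view.

Emit:
move_arm:
  plan:
    - [[0,0,0,-0.08,0,0,0.75],[0,0,0,-0.18,0,0,0.75],[0,0,0,-0.3,0,0,0.75],[0,0,0,-0.45,0,-0.1,0.75],[0,0,0,-0.6,0,-0.3,0.75],[0,0,0,-0.75,0,-0.5,0.75],[0,0,0,-0.88,0,-0.7,0.75],[0,0,0,-1,0,-0.9,0.75]]

```text
t: 28.85
tcp_pos: [0.6128, 0.1424, 0.1204]
tool_rot: [0.673, 0.74, 0.0, 0.0]
force: [0.7, 0.5, -0.5]
finger_gap: 0.251
```

Emit:
move_arm:
  plan:
    - [[0,0,0,-0.12,-0.1,0,0.75],[0,0,0,-0.25,-0.2,0,0.75],[0,0,0,-0.38,-0.3,0,0.75],[0,0,0,-0.5,-0.4,0,0.75],[0,0,0,-0.62,-0.5,0,0.75],[0,0,0,-0.75,-0.6,0,0.75],[0,0,0,-0.88,-0.7,0,0.75],[0,0,0,-1,-0.8,0,0.75]]

```text
t: 29.85
tcp_pos: [0.5419, 0.0351, 0.1184]
tool_rot: [0.672, 0.74, 0.0, 0.0]
force: [-0.4, -0.4, 0.7]
finger_gap: 0.254
```

Emit:
move_arm:
  plan:
    - [[0,0,0,-0.12,0,0,0.75],[0,0,0,-0.25,0,0,0.75],[0,0,0,-0.38,0,0,0.75],[0,0,0,-0.5,0,0,0.75],[0,0,0,-0.62,0,0,0.75],[0,0,0,-0.75,0,0,0.75],[0,0,0,-0.88,0,0,0.75],[0,0,0,-1,0,0,0.75]]

```text
t: 30.85
tcp_pos: [0.5521, -0.0643, 0.1183]
tool_rot: [0.672, 0.74, 0.0, 0.0]
force: [1.0, 0.5, 0.2]
finger_gap: 0.251
```

```bash
python3 - <<'E'
from h import *
s=snapshot("top");scraps(s,(130,230,160,270))
a=s["img"][120:300,120:350,::-1]
cv2.imwrite("pics/top11.png",cv2.resize(a,None,fx=3.3,fy=3.3))
# others: compare jar/block/measure patches to start
i0=dict(np.load("top0.npz"))["img"]
for n,(u,v,w,h) in dict(jar=(378,137,36,36),block=(392,180,37,48),measure=(302,276,40,22)).items():
    print(n,np.abs(s["img"][v:v+h,u:u+w].astype(int)-i0[v:v+h,u:u+w]).mean().round(1))
print(status.sense()["tcp_pos"])
E
```

```text
px [176. 208.] z 0.027 ctr mm [542. 285.] size [56.  7.] ang 3 box [[513.0, 288.0], [514.0, 281.0], [570.0, 283.0], [570.0, 290.0]]
jar 57.8
block 46.6
measure 56.1
[ 0.55264417 -0.06577047  0.11839283]
```

View pics/top11.png

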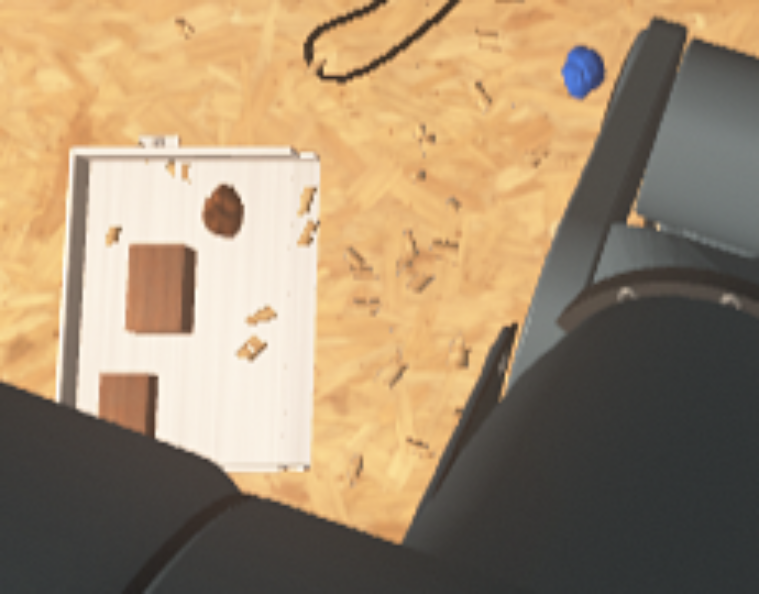

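All three scraps lie on the floor, clear of the lip: knot at crop (223,210), thick at (160,288), flat at (128,405). The arm hid the other items in this view, so those patch differences mean nothing. I'll check them in the scene camera and then hand in.

```bash
python3 - <<'E'
from h import *
from station import manip
s=snapshot("scene");i0=dict(np.load("scene0.npz"))["img"]
for n,(u,v,w,h) in dict(jar=(390,228,44,46),block=(360,268,54,58),measure=(215,256,46,50)).items():
    print(n,np.abs(s["img"][v:v+h,u:u+w].astype(int)-i0[v:v+h,u:u+w]).mean().round(1))
scraps(s,(140,265,110,200))
print(manip.sign_off())
E
```

```text
jar 8.7
block 7.8
measure 9.5
px [171. 166.] z 0.020 ctr mm [454. 308.] size [54. 18.] ang 1 box [[427.0, 316.0], [427.0, 298.0], [482.0, 299.0], [481.0, 317.0]]
px [231. 150.] z 0.020 ctr mm [595. 259.] size [30. 29.] ang 48 box [[574.0, 258.0], [595.0, 238.0], [615.0, 260.0], [594.0, 280.0]]
px [204. 153.] z 0.027 ctr mm [533. 285.] size [43. 70.] ang 73 box [[493.0, 275.0], [560.0, 254.0], [573.0, 295.0], [506.0, 316.0]]
px [159. 116.] z 0.039 ctr mm [531. 473.] size [61. 37.] ang 72 box [[503.0, 450.0], [538.0, 438.0], [558.0, 496.0], [523.0, 508.0]]
the job is handed in; nothing more can be done
None
```

All three scraps are in the pan, pushed only, in the order flat offcut, thick offcut, wood knot, and the job is handed in at about 31 s. My first end-on push made the flat offcut swing round. I backed off and swept it in with two fingertips on its long side instead.

- **Scraps:** the last views show all three on the pan floor. Their near edges are at y ≈ 0.24 m or deeper, and the lip ends at about 0.22 m. The arm hid part of the flat offcut in the last top view, but the scene camera showed it fully inside.
- **Arm and forces:** the arm ended raised over the bench, touching nothing. Reported wrist force stayed under about 2 N.
- **Other items:** the wax jar, sanding block and tape measure look unmoved in the scene camera (average pixel difference 8–10 of 255, most likely image noise, though I had no reference patch to compare). The same check from the top camera was no use because the arm covered those items.

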